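# Rock the chips out of a hanging casting basket and still it over the pallet

### The job

Take the trolley of the overhead rail by its orange grip and, with the hanging blue basket over the dark chip trough, rock the basket out to 12 degrees to the left (+y side) and then 12 degrees to the right so that the chips drop out, but never beyond 30 degrees. Then roll it over the yellow pallet, take the swing out of it by moving the trolley alone so that it hangs still and centred over the pallet for at least 3 seconds, and let go of the grip. Do not touch the hanging basket, its bar or its counterweight, let nothing bump it, and leave the other things where they are.

Things in the scene. Friction and masses are not known exactly. Their poses are not given: they have to be found in the camera images.
- gantry: Overhead rail: a straight round steel rail 24 mm thick and 840 mm long on two green posts, 250 mm above the table, fixed. Origin on the table midway between the posts; +y runs along the rail (to the robot's left, turned by up to 0.15 rad), -x points to the robot's side, z up. Placed anew each time.
- trolley (a joint): Position of the grey trolley along the rail, m, growing along the gantry's +y, 0 at mid-rail, stops at -0.27 and +0.27. It rolls with about 1 N of friction and 1.5 N s/m of drag, stays where it is left, and weighs 0.3 kg without its load; trolley and load together about 1 kg.
- grip (a point): Point to grip on the trolley: on the axis of an upright orange round grip, diameter 26 mm, 75 mm tall, its top 25 mm above this point (50 mm above the rail's axis). It stands 100 mm from the rail on the robot's side and is rigid with the trolley. Take it from above with the fingers closing along the rail. Its axes are those of the gantry.
- pivot (a point): Pivot pin of the hanger on the trolley, 250 mm above the table, 55 mm from the rail on the side away from the robot, at the same place along the rail as the grip. Its axes are those of the gantry.
- hanger (a joint): Swing about the pivot, rad, 0 plumb, positive with the basket out to the gantry's +y. Free, hardly damped (some 40 s to fall to a third). The counterweight makes it slow: period about 2.4 s (2.0 to 2.9, by the castings' hidden mass). angle'' = -w^2 * angle - (w^2 / 9.81) * (trolley acceleration along the rail), w = 2 pi / period. At rest at the start.
- basket (a point): Centre of the underside of the blue basket (76 mm across, 120 mm along the rail, 35 mm high, with two fixed castings in it) at the lower end of the hanger, 180 mm below the pivot; about 70 mm above the table when plumb. Its y and z axes swing with the hanger. The hanger with its castings weighs about 0.75 kg.
- counterweight (a point): Centre of the green disc counterweight, 64 mm in diameter and 18 mm thick, on the hanger's bar, 108 mm above the pivot; it swings the other way than the basket.
- trough: Dark steel chip trough, open tray 160 mm across, 180 mm along the rail, 30 mm high, fixed under the rail. Origin at the centre of its underside, y axis along the rail, centred below the basket's path.
- pallet: Yellow pallet with a black pad and white line across its middle, 120 mm across, 100 mm along the rail, 18 mm high, fixed under the rail on the other side of mid-rail from the trough. Origin at the centre of its underside, y axis along the rail, centred below the basket's path.
- coolant_cup: Bystander: loose brass cup, 72 mm wide, 80 mm tall, origin at the centre of its underside.
- chuck: Bystander: loose steel drill chuck, 60 mm wide, 70 mm tall, origin at the centre of its underside.
- wrench: Bystander: loose wrench lying on the table, origin under its middle.
- chip_brush: Bystander: loose brush lying on the table, origin under its middle.
Not all that is in view belongs to the job. There is more than one size of the pallet; the job needs the largest.

How it is judged:
By the outcome, as a careful person would: the job done as asked, in the order asked, and still so for the second after the job is handed in, with the robot touching nothing.
It also fails if it takes over 72 s, if anything falls off the work surface, if the arm or the gripper's body presses on something with over 40 N, if the wrist force passes 120 N, or if a joint passes its speed limit or range.

### The arm

A 6-joint arm with a two-finger parallel gripper is mounted at the origin on the work surface. World frame = base frame: x ahead of the robot, y to its left, z up, the work surface at z = 0. Lengths are in mm, angles in rad, forces in N, time in s.
With the tool pointing down it reaches from about 400 to 925 mm from the base axis. Payload 12.5 kg.
Tool frame: the origin (TCP) lies midway between the tips of the shut fingers; the grasp point (between the pads) lies 19 mm behind it; z points along the fingers, y is the line along which they close (so a half turn about z gives the same grasp; the last joint's range is limited). The gripper opens to 95 mm and grips with 3 to 60 N. Pads are 20 mm wide; open, the fingers measure 119 mm over their backs; the gripper's body (75 mm by 180 mm) begins 59 mm behind the grasp point.
Start: joints at [-1.394, 0.491, 1.559, -0, 1.092, -0.106], TCP at [174.427, -600.188, 179.261] pointing down, gripper open.
Joint ranges: [-3.1, 3.1], [-0.84, 2.19], [0.05, 2.79], [-1.13, 4.28], [0.06, 2.93], [-2.69, 2.69]. Speed limits (rad/s): [2.22, 2.22, 2.79, 3.14, 3.14, 3.14].

### API

Orientations are given as [roll, pitch, yaw] about the fixed x, y, z axes, in that order (R = Rz(yaw) Ry(pitch) Rx(roll)).
In Python, from cell import env gives the robot as it stands.
- The arm moves only by the shell command python3 -m inch 'ROWS'. ROWS is JSON, a list of rows, each a list of 7 numbers: the turn, a rotation vector about the tool's x, y, z in rad, then the shift along the tool's x, y, z in cm, then the closure, from -1 (fully open) to 1 (shut). A call has 1 to 20 rows; each row shifts and turns the commanded pose from where the row before left it, along the tool's axes as they then stand; what a row does not reach is not made up. A row lasts 1/8 s, in which the tool goes at most 62.5 mm and 10.7 degrees, less where a joint would pass 70% of its speed; a pose out of reach is approached as far as the arm can. A call with a gripper value outside its range is refused whole. The fingers move at their own pace and stop on an object; the grip force is fixed at half the most. Time passes only in rows, so rows that do not move let the fingers close. It gives the time, the measured TCP pose, the force, the opening and the grip force at its end, in the units of the state.
- env.state(): the state, without advancing time (a new reading comes with each control period).
- env.read_camera(name): name is "scene" or "top" or "wrist"; returns a dict with "img" (384x512x3 uint8, red, green, blue), "depth" (384x512 float32, mm along the optical axis (not along the pixel's ray), 0 where there is no reading), "fx", "fy", "cx", "cy" (pixels), "D" ([k1, k2, p1, p2, k3] as OpenCV has them; the pictures are not rectified), "position" and "orientation" of the camera in the world. Camera axes: x right, y down, z forward; pixel columns grow to the right and rows downward; lengths in mm; the calibration is good to about 2 mm. A picture is of the moment at which its call begins.
- env.job_done(): hands the job in; it is judged then, once.
Trained networks look in a picture, given as the dict that the camera call returned (one of the last four; its "shot" number tells which), for a name from the list of things; names that differ only in an ending like _2 or _b are one class to them, and where a whole thing is asked for, a point or a joint stands for the part that bears it (a point fixed in the world has none). Each returns a list of dicts, best first, with "score" (0 to 1); they miss things now and then, are a little off and sometimes report something else, mostly with a low value. They report only what shows in the picture. A call takes as long as a camera call. They do not tell look-alikes from the thing itself.
- env.find_in(picture, target): "centre" ([x, y, z] in mm, in the coordinates of the camera as it stood for that picture, good to about 4 mm: the middle of the surface that is visible of it).
- env.trace(picture, target): "mask" (384x512 bool, what is visible of it).
The state is a dict: "t": time; "joints": joint angles; "qvel": joint speeds; "tau": joint torques, N m; "eef_pos": TCP position; "tcp_rot": TCP orientation; "ft_force": force on the tool from outside, world axes, zero at the start; "moment": the same for the moment, N m; "opening": opening from 0.0 (shut) to 1.0 (fully open); "grip_force": force on a finger pad.
Only numpy, scipy, OpenCV 4.12 (cv2) and the standard library are available. Lean on these libraries where they do the work, as an engineer would, in place of code of your own. Each camera call takes 0.05 s, during which the arm holds its last target. There are 200 camera calls.

## Working session

There is one attempt and no reset: what is moved stays moved. The work goes in short steps, Python scripts to look and compute and a shell command to move; the robot and the scene stay as the last step left them, time stands still between calls to the robot, and variables do not carry over. Pictures are saved under pics/ and viewed, at most 10 in all, crops included, and the job is handed in when it is done.

```bash
ls; mkdir -p pics; cat > h.py <<'E'
import numpy as np, cv2
from scipy.spatial.transform import Rotation as R
from cell import env
def w(p,c):
    return R.from_euler('xyz',p['orientation']).apply(c)+np.array(p['position'])
def cloud(p,m):
    v,u=np.nonzero(m&(p['depth']>0))
    K=np.array([[p['fx'],0,p['cx']],[0,p['fy'],p['cy']],[0,0,1]])
    n=cv2.undistortPoints(np.c_[u,v].astype(float)[:,None],K,np.array(p['D'],float))[:,0]
    z=p['depth'][v,u]
    return w(p,np.c_[n*z[:,None],z]),np.c_[u,v]
E
python3 - <<'E'
from h import *
ims=[]
for c in ['scene','top']:
    p=env.read_camera(c); ims.append(p['img'])
    cv2.imwrite(f'pics/{c}.png',p['img'][:,:,::-1])
    print(c,np.round(p['position']),p['orientation'])
    for t in ['gantry','trolley','grip','basket','counterweight','trough','pallet','coolant_cup','chuck','wrench','chip_brush']:
        print(t,[(round(d['score'],2),np.round(w(p,d['centre'])).tolist()) for d in env.find_in(p,t)])
print(env.state())
E
```

```text
pics
scene [1133. -273. 1053.] [-2.47522477e+00  1.36615921e-03  1.10974551e+00]
gantry [(0.63, [652.0, -93.0, 241.0]), (0.35, [370.0, -447.0, 6.0])]
trolley [(0.8, [686.0, -88.0, 239.0])]
grip [(0.82, [685.0, -89.0, 239.0])]
basket [(0.84, [695.0, -84.0, 101.0])]
counterweight [(0.84, [693.0, -81.0, 107.0])]
trough [(0.77, [666.0, 144.0, 6.0])]
pallet [(0.97, [714.0, -154.0, 19.0]), (0.89, [547.0, -206.0, 9.0]), (0.84, [801.0, -282.0, 15.0]), (0.4, [695.0, -80.0, 100.0]), (0.36, [686.0, -91.0, 237.0])]
coolant_cup [(0.68, [360.0, -205.0, 55.0])]
chuck [(0.8, [404.0, 173.0, 39.0])]
wrench [(0.83, [370.0, -449.0, 4.0])]
chip_brush [(0.6, [279.0, 432.0, 20.0])]
top [ 257.    7. 1787.] [-2.97139549 -0.01055621 -1.54217445]
gantry [(0.79, [618.0, -67.0, 255.0]), (0.47, [646.0, -80.0, 270.0])]
trolley [(0.71, [650.0, -79.0, 273.0])]
grip [(0.81, [647.0, -81.0, 268.0]), (0.65, [268.0, 436.0, 16.0]), (0.46, [365.0, -210.0, 23.0])]
basket [(0.55, [692.0, -70.0, 181.0])]
counterweight [(0.83, [686.0, -71.0, 181.0])]
trough [(0.76, [662.0, 146.0, 9.0]), (0.68, [268.0, 436.0, 19.0])]
pallet [(0
[... 273 characters left out ...]
, 19.0])]
{'t': 1.2, 'joints': array([-1.39362222e+00,  4.90891893e-01,  1.55890937e+00, -4.93369476e-06,
        1.09170156e+00, -1.05628144e-01]), 'qvel': array([-6.49580390e-05, -7.04415349e-04, -1.00479715e-03, -2.77249174e-04,
        2.03851631e-03, -3.66961840e-04]), 'tau': array([-2.66754199e-03, -6.12477136e+01, -2.58430034e+01,  6.92931795e-02,
        4.47364349e-02,  8.17183377e-06]), 'eef_pos': array([ 174.41113036, -600.18729745,  179.26274857]), 'tcp_rot': array([3.14150379e+00, 1.38247608e-05, 2.82804528e-01]), 'ft_force': array([ 0.28252648,  0.93067853, -0.99574526]), 'moment': array([-0.05255164,  0.02735246, -0.02100454]), 'grip_force': 0.0, 'opening': 1.0034548387081612}
```

View pics/scene.png

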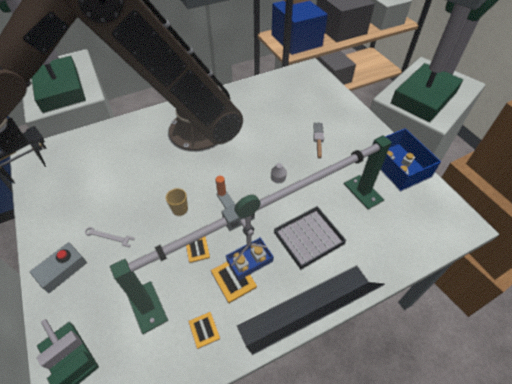

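View pics/top.png

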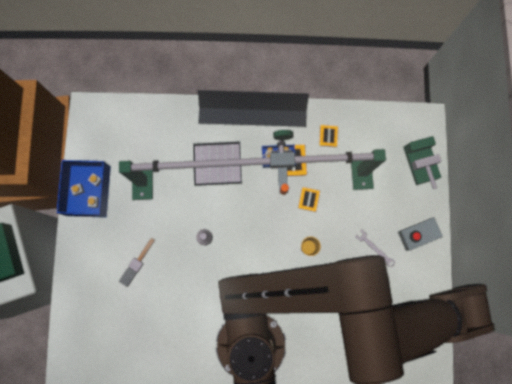

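The scene shows the rail from (130,265) to (385,148) and the trolley with its orange grip at (221,186). The basket hangs at (249,258). The open tray at (310,237) lies under the rail and is the trough; the long black channel at (310,305) is off the rail. There are three pallets: (234,280), (198,248) and (205,330). The one at (234,280) is the largest and the only one under the basket's path. Next I'll measure them and take a confirming crop.

```bash
cat > meas.py <<'E'
from h import *
P={c:env.read_camera(c) for c in ['scene','top']}
im=P['scene']['img'][170:350,150:370]
cv2.imwrite('pics/crop.png',cv2.resize(im,None,fx=3.3,fy=3.3,interpolation=cv2.INTER_CUBIC)[:,:,::-1])
full=np.ones((384,512),bool)
for c,p in P.items():
    X,uv=cloud(p,full)
    s=(X[:,2]>245)&(X[:,2]<275)&(X[:,1]>-400)&(X[:,1]<450)&(abs(X[:,0]-645)<90)&(abs(X[:,1]+80)>60)
    x,y=X[s,0],X[s,1]
    k=np.ones(len(x),bool)
    for _ in range(10):
        f=np.polyfit(y[k],x[k],1); k=abs(x-np.polyval(f,y))<14
    print(c,'rail x=%.4f*y+%.1f'%tuple(f),k.sum(),'y',y[k].min(),y[k].max(),'z',np.median(X[s,2][k]))
    th=-np.arctan(f[0]); ey=np.array([-np.sin(th),np.cos(th)]); ex=np.array([ey[1],-ey[0]])
    o=np.array([f[1],0])
    print('yaw',th)
    def rep(n,X):
        a=(X[:,:2]-o)@ey; b=(X[:,:2]-o)@ex
        print('  ',n,len(X),'along',np.percentile(a,[0,2,50,98,100]).round(),'across',np.percentile(b,[2,50,98]).round(),'z',np.percentile(X[:,2],[2,50,98]).round())
    for t in ['pallet','trough','grip','basket','gantry']:
        env.find_in
        for d in env.trace(p,t)[:3]:
            rep(t+' %.2f'%d['score'],cloud(p,d['mask'])[0])
    hsv=cv2.cvtColor(p['img'],cv2.COLOR_RGB2HSV).reshape(-1,3)[uv[:,1]*512+uv[:,0]]
    g=(hsv[:,0]<14)&(hsv[:,1]>130)&(hsv[:,2]>90)&(X[:,2]>200)&(X[:,2]<330)&(abs(X[:,0]-570)<90)
    rep('orange',X[g]); print(X[g].mean(0))
    g=(hsv[:,0]>16)&(hsv[:,0]<30)&(hsv[:,1]>150)&(X[:,2]>5)&(X[:,2]<30)&(abs(X[:,0]-700)<70)&(abs(X[:,1]+150)<80)
    rep('yellow',X[g])
    g=(hsv[:,0]>95)&(hsv[:,0]<130)&(hsv[:,1]>120)&(X[:,2]>60)&(X[:,2]<130)&(abs(X[:,0]-700)<90)&(abs(X[:,1]+80)<110)
    rep('blue',X[g])
E
python3 meas.py
```

```text
scene rail x=-0.0737*y+630.9 2210 y -399.58680681741305 449.76311067944306 z 259.7143497368207
yaw 0.07357628119391148
   pallet 0.84 695 along [-325. -322. -289. -257. -252.] across [104. 144. 183.] z [ 7. 12. 17.]
   pallet 0.75 937 along [-195. -192. -157.  -98.  -93.] across [ -5.  71. 108.] z [ 3. 19. 23.]
   pallet 0.55 273 along [-501. -499. -443. -378. -373.] across [-368. -309. -240.] z [ 0.  8. 13.]
   trough 0.85 2608 along [ 52.  54. 146. 233. 255.] across [-29.  49. 129.] z [ 0.  6. 31.]
   grip 0.91 2621 along [-145. -143.  -89.  -25.   45.] across [-110.   49.   88.] z [  0. 222. 388.]
   grip 0.52 247 along [170. 171. 190. 227. 248.] across [-241. -216. -199.] z [ 1. 41. 71.]
   basket 0.64 8007 along [-458. -434.  -95.  448.  573.] across [-102.   10.   86.] z [  2. 225. 378.]
   basket 0.59 1846 along [-145. -144.  -86.  -25.   85.] across [-40.  55.  88.] z [  1. 104. 388.]
   gantry 0.59 7664 along [-446. -432.  -92.  447.  674.] across [-97.  11.  86.] z [  4. 222. 377.]
   gantry 0.53 1873 along [-145. -143.  -86.  -25.   85.] across [-42.  55.  88.] z [  0. 104
[... 833 characters left out ...]
ip 0.76 1194 along [-157. -139.  -81.  -30.  -23.] across [-107.   20.   95.] z [ 69. 270. 390.]
   basket 0.79 490 along [-142. -140.  -75.  -25.  -23.] across [20. 59. 95.] z [ 69. 256. 392.]
   basket 0.28 224 along [172. 174. 199. 230. 234.] across [-249. -223. -195.] z [ 5. 47. 74.]
   gantry 0.93 4608 along [-510. -427.  -72.  452.  507.] across [-81.  -2.  93.] z [  1. 256. 381.]
   orange 49 along [-91. -91. -81. -72. -72.] across [-110. -101.  -88.] z [268. 299. 306.]
[529.19032194 -88.60508923 296.04721568]
   yellow 182 along [-190. -189. -173. -124. -121.] across [ -1.  24. 112.] z [10. 18. 27.]
   blue 37 along [-141. -141.  -70.  -29.  -29.] across [75. 89. 94.] z [68. 75. 85.]
```

View pics/crop.png

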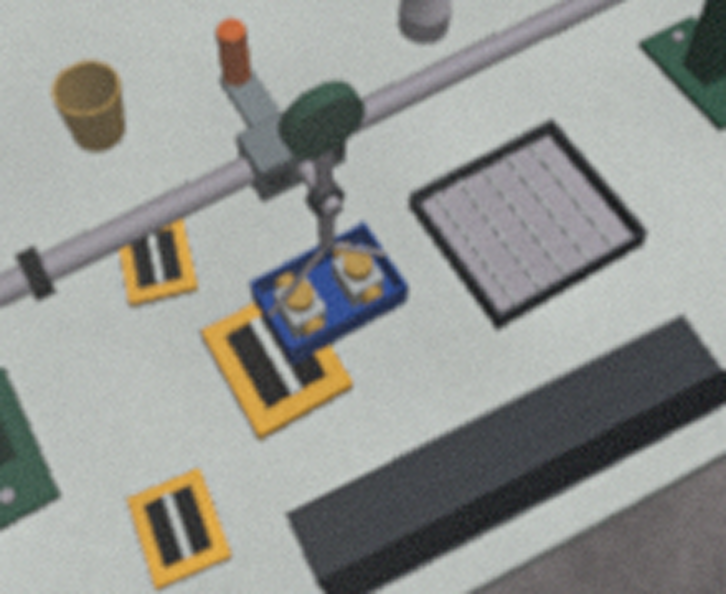

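The crop confirms it: the large pallet at crop (275,365) is partly under the basket and clearly bigger than the ones at (158,260) and (178,525). The tray is at crop (527,222).

Rail-axis positions in mm:

| Item | Position along rail |
|---|---|
| Trolley | ≈ -84 |
| Trough | ≈ +145 |
| Pallet | ≈ -144 |

The grip is at about (533.5, -90) and the rail's yaw is 0.075.

```bash
python3 -m inch '[[0,0,0.07,0,0,-5.4,-1],[0,0,0.07,0,0,-5.4,-1],[0,0,0.068,0,0,-5.4,-1],[0,0,0,3.3,-4,0,-1],[0,0,0,3.3,-4,0,-1],[0,0,0,3.3,-4,0,-1],[0,0,0,3.3,-4,0,-1],[0,0,0,3.3,-4,0,-1],[0,0,0,3.3,-4,0,-1],[0,0,0,3.3,-4,0,-1],[0,0,0,3.3,-4,0,-1],[0,0,0,3.3,-4,0,-1],[0,0,0,3.3,-4,0,-1],[0,0,0,3.3,-4,0,-1],[0,0,0,3.3,-4,0,-1],[0,0,0,0,0,0,-1],[0,0,0,0,0,0,-1]]'
python3 - <<'E'
from h import *
p=env.read_camera('wrist');cv2.imwrite('pics/w1.png',p['img'][:,:,::-1])
X,uv=cloud(p,np.ones((384,512),bool))
hsv=cv2.cvtColor(p['img'],cv2.COLOR_RGB2HSV)[uv[:,1],uv[:,0]]
g=((hsv[:,0]<14)|(hsv[:,0]>172))&(hsv[:,1]>120)&(X[:,2]>200)&(X[:,2]<330)
print(g.sum(),X[g].mean(0) if g.any() else '',X[g&(X[:,2]>292)].mean(0),X[g].max(0))
E
```

```text
t: 3.92
eef_pos: [533.2, -92.1, 341.1]
tcp_rot: [3.141, 0.0, 0.075]
ft_force: [-0.4, 0.2, 0.6]
opening: 1.003
grip_force: 0.0
748 [534.82019647 -89.8818609  292.1583594 ] [532.73989713 -90.80011314 299.09009824] [544.56506686 -78.94156355 301.25520888]
```

View pics/w1.png

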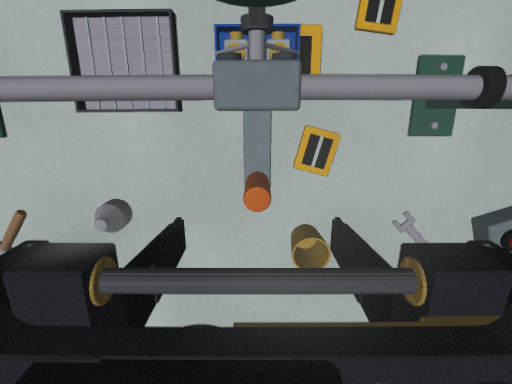

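The wrist view shows the orange grip at (257,197), midway between the fingers at (180,225) and (337,225). I'll descend and close on it.

```bash
python3 -m inch '[[0,0,0,0,-0.13,2,-1],[0,0,0,0,0,3,-1],[0,0,0,0,0,2.5,-1],[0,0,0,0,0,1,-1],[0,0,0,0,0,0,0],[0,0,0,0,0,0,1],[0,0,0,0,0,0,1],[0,0,0,0,0,0,1],[0,0,0,0,0,0,1],[0,0,0,0,0,0,1]]'
cat > ang.py <<'E'
from h import *
TH=0.075; EY=np.array([-np.sin(TH),np.cos(TH)]); EX=np.array([EY[1],-EY[0]]); O=np.array([627.,0])
def meas():
    s=env.state(); p=env.read_camera('scene')
    X,uv=cloud(p,np.ones((384,512),bool))
    hsv=cv2.cvtColor(p['img'],cv2.COLOR_RGB2HSV)[uv[:,1],uv[:,0]]
    a=(X[:,:2]-O)@EY; b=(X[:,:2]-O)@EX
    tr=(np.array(s['eef_pos'])[:2]-O)@EY
    da=a-tr
    near=(abs(da)<150)&(b>5)&(b<100)
    bl=near&(hsv[:,0]>95)&(hsv[:,0]<130)&(hsv[:,1]>120)&(X[:,2]>45)&(X[:,2]<170)
    cw=near&(hsv[:,0]>60)&(hsv[:,0]<95)&(hsv[:,1]>60)&(X[:,2]>310)&(X[:,2]<400)
    B=np.array([np.percentile(da[bl],[2,98]).mean(),X[bl,2].mean()]); C=np.array([np.percentile(da[cw],[2,98]).mean(),np.percentile(X[cw,2],[2,98]).mean()])
    th_cw=-np.arcsin(np.clip(C[0]/108,-1,1)); th_b=np.arctan2(B[0],250-B[1])
    th=np.arctan2(B[0]-C[0],C[1]-B[1])
    return p['t'] if 't' in p else s['t'],tr,np.degrees(th),np.degrees(th_cw),np.degrees(th_b),bl.sum(),cw.sum()
E
python3 - <<'E'
from ang import *
for _ in range(4): print(np.round(meas(),2))
print(env.state()['eef_pos'],env.state()['ft_force'])
E
```

```text
t: 5.22
eef_pos: [533.4, -90.6, 256.3]
tcp_rot: [3.141, -0.0, 0.075]
ft_force: [0.0, 0.0, -0.0]
opening: 0.427
grip_force: 0.0
[ 5.220e+00 -8.335e+01 -2.900e-01  3.500e-01 -7.600e-01  3.670e+02
  8.800e+01]
[ 5.280e+00 -8.336e+01 -2.600e-01  4.000e-01 -7.200e-01  3.660e+02
  9.200e+01]
[ 5.320e+00 -8.334e+01 -4.700e-01 -1.600e-01 -7.300e-01  3.730e+02
  9.300e+01]
[ 5.380e+00 -8.333e+01  5.000e-02  1.410e+00 -8.400e-01  3.710e+02
  9.100e+01]
[533.35537941 -90.67629905 256.20366084] [-0.28410485  1.74619125 -0.36871951]
```

```bash
python3 -m inch '[[0,0,0,0,0,0,1],[0,0,0,0,0,0,1],[0,0,0,0,0,0,1],[0,0,0,0,0,0,1],[0,0,0,0,-1,0,1],[0,0,0,0,-2,0,1],[0,0,0,0,-2.5,0,1],[0,0,0,0,-2.5,0,1],[0,0,0,0,-2.5,0,1],[0,0,0,0,-2.5,0,1],[0,0,0,0,-2.5,0,1],[0,0,0,0,-2.5,0,1],[0,0,0,0,-2,0,1],[0,0,0,0,-1.5,0,1],[0,0,0,0,-1,0,1],[0,0,0,0,-0.5,0,1],[0,0,0,0,0,0,1]]'
cat > obs.py <<'E'
from ang import *
import sys,json
from scipy.optimize import least_squares
OFF=-0.76
def obs(n):
    M=[]
    for _ in range(n): M.append(meas())
    return np.array(M)[:, [0,1,4]]-[0,0,OFF]
def fit(M,w=None):
    t0=M[-1,0]
    f=lambda q:q[0]*np.cos((q[2] if w is None else w)*(M[:,0]-t0))+q[1]*np.sin((q[2] if w is None else w)*(M[:,0]-t0))-M[:,2]
    best=min((least_squares(f,[0,0.,w0]) for w0 in (2.2,2.6,3.1)),key=lambda r:r.cost)
    return best.x,np.sqrt(2*best.cost/len(M)),t0
E
python3 - <<'E'
from obs import *
M=obs(24); np.save('m1.npy',M)
print(np.round(M[::3],2)); print(fit(M),env.state()['t'],env.state()['opening'],env.state()['grip_force'])
E
```

```text
t: 7.55
eef_pos: [515.5, 139.1, 256.2]
tcp_rot: [-3.141, 0.001, 0.075]
ft_force: [-5.5, 0.9, 3.7]
opening: 0.262
grip_force: 30.0
[[  7.55 147.06   5.43]
 [  7.7  146.73   5.93]
 [  7.85 146.64   5.53]
 [  8.   146.6    4.13]
 [  8.15 146.6    2.03]
 [  8.3  146.62  -0.23]
 [  8.45 146.6   -2.63]
 [  8.6  146.59  -4.31]]
(array([-5.26653426, -2.69158233,  2.65181349]), np.float64(0.1471097535924243), np.float64(8.7)) 8.75 0.26125225780792494 30.000523030757904
```

```bash
cat > plan.py <<'E'
import numpy as np
def sim(d,th,thd,w,delay=0.06,extra=0,idle=0):
    """d: cm per row (+ = along rail +y). degrees in/out. returns t,x(m),theta arrays"""
    d=np.r_[np.zeros(idle),d,np.zeros(extra)]; h=0.125;n=25;dt=h/n
    v=np.r_[np.zeros(int(round(delay/dt))),np.repeat(np.array(d)/100/h,n)][:len(d)*n]
    v=np.convolve(np.r_[np.zeros(12),v],np.ones(12)/12)[12:12+len(v)]
    q=np.radians(th);qd=np.radians(thd);x=0;out=[];vp=0
    for i,vi in enumerate(v):
        qd+=-(w*w)/9.81*(vi-vp)-w*w*q*dt; q+=qd*dt; x+=vi*dt; vp=vi
        out.append((i*dt+dt,x,np.degrees(q),np.degrees(qd)))
    return np.array(out)
def plan(N,th,thd,w,dx_cm,thf,thdf,settle=2,idle=0):
    """min-jerk-norm rows reaching dx, theta, thetadot after N+settle rows"""
    end=lambda d:np.r_[sum(d),sim(d,th,thd,w,extra=settle,idle=idle)[-1,2:]]
    c0=end(np.zeros(N)); A=np.array([end(e)-c0 for e in np.eye(N)]).T
    b=np.r_[dx_cm,thf,thdf]-c0
    D=np.diff(np.eye(N+2)[:,1:-1],axis=0); H=D.T@D
    K=np.block([[H,A.T],[A,np.zeros((3,3))]])
    d=np.linalg.solve(K,np.r_[np.zeros(N),b])[:N]
    r=np.round(d,1); r[np.argmax(abs(d))]+=round(dx_cm-r.sum(),1)
    return np.round(r,1)
E
python3 - <<'E'
from plan import *
w=2.652; now=.05
A,B=-5.267,-2.692
st=lambda t:(A*np.cos(w*t)+B*np.sin(w*t),w*(-A*np.sin(w*t)+B*np.cos(w*t)))
th,thd=st(now)
for idle,N in [(0,8),(0,9),(0,10),(0,11),(10,8),(9,10),(5,14),(2,17)]:
    T=(idle+N+2)*.125
    a,b=st(now+T); k=14.5/np.hypot(A,B)
    d=plan(N,th,thd,w,0,a*k,b*k,idle=idle)
    s=sim(d,th,thd,w,extra=20,idle=idle)
    i=[np.argmax(s[:,2]),np.argmin(s[:,2])]
    print(idle,N,d.tolist(),'x',s[:,1].min().round(3),s[:,1].max().round(3),'peaks',s[i][:,[0,1,2]].round(2).tolist(),'first>12',s[np.argmax(s[:,2]>12),:2].round(2),s[np.argmax(s[:,2]<-12),:2].round(2))
E
```

```text
0 8 [-1.0, 2.6, 6.3, 7.1, 4.0, -2.0, -7.9, -9.1] x -0.008 0.187 peaks [[1.31, 0.0, 14.43], [2.5, 0.0, -14.43]] first>12 [1.1 0. ] [2.28 0.  ]
0 9 [1.4, 3.3, 4.4, 4.2, 2.3, -0.6, -3.8, -6.0, -5.2] x 0.0 0.155 peaks [[1.31, 0.0, 14.54], [2.5, 0.0, -14.54]] first>12 [1.14 0.03] [2.27 0.  ]
0 10 [2.5, 3.8, 3.8, 2.9, 1.2, -0.8, -2.7, -3.9, -4.0, -2.8] x 0.0 0.141 peaks [[3.68, 0.0, 14.53], [2.5, 0.0, -14.53]] first>12 [1.18 0.04] [2.28 0.  ]
0 11 [3.0, 4.2, 3.7, 2.4, 0.6, -1.2, -2.5, -3.2, -3.2, -2.5, -1.3] x -0.0 0.138 peaks [[3.68, -0.0, 14.58], [2.5, -0.0, -14.58]] first>12 [1.18 0.05] [ 2.27 -0.  ]
10 8 [-1.7, -4.2, -5.5, -4.4, -1.2, 3.3, 6.9, 6.8] x -0.168 0.0 peaks [[3.68, -0.0, 14.49], [2.5, -0.0, -14.49]] first>12 [ 3.46 -0.  ] [ 2.31 -0.01]
9 10 [-1.3, -2.7, -3.7, -3.7, -2.6, -0.7, 1.8, 3.9, 5.0, 4.0] x -0.146 0.0 peaks [[3.68, 0.0, 14.56], [2.5, 0.0, -14.56]] first>12 [3.46 0.  ] [ 2.35 -0.04]
5 14 [1.3, 1.2, 0.1, -1.3, -2.7, -3.5, -3.7, -3.0, -1.6, 0.3, 2.2, 3.6, 4.1, 3.0] x -0.131 0.026 peaks [[3.68, 0.0, 14.56], [4.86, 0.0, -14.56]] first>12 [3.46 0.  ] [ 2.34 -0.03]
2 17 [1.4, 1.9, 1.6, 0.8, -0.3, -1.5, -2.4, -3.0, -3.1, -2.6, -1.7, -0.6, 0.7, 1.8, 2.6, 2.6, 1.8] x -0.094 0.056 peaks [[3.68, 0.0, 14.51], [4.86, 0.0, -14.51]] first>12 [3.46 0.  ] [ 2.32 -0.02]
```

```bash
python3 - <<'E'
from plan import *
w=2.652; now=.05
A,B=-5.267,-2.692
st=lambda t:(A*np.cos(w*t)+B*np.sin(w*t),w*(-A*np.sin(w*t)+B*np.cos(w*t)))
th,thd=st(now)
for N,dx,am in [(10,-2,14),(10,-3,14),(11,-2,14),(11,-3,14),(10,-2.5,14.5)]:
    a,b=st(now+(N+2)*.125); k=am/np.hypot(A,B)
    d=plan(N,th,thd,w,dx,a*k,b*k)
    s=sim(d,th,thd,w,extra=20)
    i=[np.argmax(s[:400,2]),np.argmin(s[:,2])]
    print(N,d.tolist(),'x',s[:,1].min().round(3),s[:,1].max().round(3),'peaks',s[i][:,[0,1,2]].round(2).tolist(),'min early',s[:250,2].min())
E
```

```text
10 [1.8, 3.0, 3.4, 2.8, 1.5, -0.4, -2.4, -3.9, -4.6, -3.2] x -0.02 0.124 peaks [[1.34, -0.02, 14.02], [2.5, -0.02, -14.13]] min early -6.872065730313387
10 [1.5, 2.7, 3.2, 2.9, 1.6, -0.2, -2.3, -4.1, -4.7, -3.6] x -0.03 0.119 peaks [[1.35, -0.03, 13.98], [2.5, -0.03, -14.08]] min early -6.636608574978486
11 [2.4, 3.3, 3.2, 2.2, 0.8, -0.8, -2.2, -3.1, -3.3, -2.8, -1.7] x -0.02 0.118 peaks [[1.36, -0.01, 13.35], [2.5, -0.02, -14.03]] min early -7.188827001008403
11 [2.1, 3.1, 3.1, 2.2, 0.8, -0.7, -2.1, -3.1, -3.4, -3.1, -1.9] x -0.03 0.112 peaks [[1.38, -0.02, 13.28], [2.5, -0.03, -14.01]] min early -7.00111441358631
10 [1.8, 3.0, 3.5, 3.0, 1.6, -0.4, -2.5, -4.2, -4.7, -3.6] x -0.025 0.128 peaks [[1.35, -0.02, 14.4], [2.5, -0.02, -14.51]] min early -6.8823181552822845
```

```bash
python3 - <<'E'
from obs import *
from plan import *
M=np.r_[np.load('m1.npy')[2:],obs(20)]; np.save('m2.npy',M)
(A,B,w),rms,t0=fit(M); tn=env.state()['t']; print(A,B,w,rms,t0,tn)
t=tn-t0; th,thd=A*np.cos(w*t)+B*np.sin(w*t),w*(-A*np.sin(w*t)+B*np.cos(w*t)); print(th,thd)
for k in (3,4,5):
  for z in (0,1):
    d=np.r_[np.zeros(z),[-1]*4,np.zeros(k),[1.7]*5,np.zeros(5),[-1.7]*5]
    s=sim(d,th,thd,w,extra=14)
    pk=[i for i in range(1,len(s)-1) if (s[i,2]-s[i-1,2])*(s[i+1,2]-s[i,2])<0]
    print(k,z,s[pk][:,:3].round(2).tolist())
E
```

```text
4.449016782276255 3.303092188135752 2.876194440075651 0.19815634669952265 9.7 9.75
4.876471571251139 7.56837836552518
3 0 [[0.24, -0.01, 5.98], [1.35, 0.01, -9.12], [2.44, 0.01, 11.96], [3.51, -0.04, -14.06]]
3 1 [[0.17, 0.0, 5.52], [0.22, -0.0, 5.51], [0.26, -0.0, 5.52], [1.4, 0.0, -8.48], [2.52, 0.02, 11.27], [3.59, -0.04, -13.48]]
4 0 [[0.24, -0.01, 5.98], [1.38, -0.0, -8.66], [2.5, 0.02, 11.41], [3.58, -0.04, -13.65]]
4 1 [[0.17, 0.0, 5.52], [0.22, -0.0, 5.51], [0.26, -0.0, 5.52], [1.42, -0.01, -7.89], [2.56, 0.03, 10.46], [3.66, -0.04, -12.73], [4.74, -0.04, 12.73]]
5 0 [[0.24, -0.01, 5.98], [1.4, -0.01, -8.03], [2.54, 0.03, 10.51], [3.64, -0.04, -12.79], [4.73, -0.04, 12.79]]
5 1 [[0.17, 0.0, 5.52], [0.22, -0.0, 5.51], [0.26, -0.0, 5.52], [1.44, -0.03, -7.15], [2.53, 0.05, 9.43], [3.72, -0.04, -11.58], [4.81, -0.04, 11.58]]
```

```bash
cat >> obs.py <<'E'
def fit4(M):
    t0=M[-1,0]; tt=M[:,0]-t0
    f=lambda q:q[0]*np.cos(q[2]*tt)+q[1]*np.sin(q[2]*tt)+q[3]-M[:,2]
    r=min((least_squares(f,[0,0.,w0,0]) for w0 in (2.2,2.6,3.1)),key=lambda r:r.cost)
    J=np.linalg.inv(r.jac.T@r.jac)*2*r.cost/len(M)
    return r.x,np.sqrt(np.diag(J)),np.sqrt(2*r.cost/len(M)),t0
E
python3 - <<'E'
from obs import *
from plan import *
M=np.load('m2.npy')
(A,B,w,c),sd,rms,t0=fit4(M); tn=env.state()['t']; print(A,B,w,c,sd,rms,tn)
t=tn-t0; th,thd=A*np.cos(w*t)+B*np.sin(w*t),w*(-A*np.sin(w*t)+B*np.cos(w*t)); print(th,thd)
for k in (2,3,4):
  for a,b,cc in [(1,1.7,1.7),(1,2,2),(1,1.8,2.3)]:
    d=np.r_[[-a]*4,np.zeros(k),[b]*5,np.zeros(4),[-cc]*5]
    s=sim(d,th,thd,w,extra=14)
    pk=[i for i in range(1,len(s)-1) if (s[i,2]-s[i-1,2])*(s[i+1,2]-s[i,2])<0]
    print(k,a,b,cc,s[pk][:,:3].round(2).tolist())
E
```

```text
4.170365211529291 3.8346756487962512 2.7560281038471546 0.33795160088208775 [0.03443206 0.05230724 0.01130331 0.02711792] 0.08559598777205878 9.75
4.657584710688036 8.889456604995562
2 1 1.7 1.7 [[0.29, -0.02, 6.22], [1.39, 0.04, -9.4], [2.46, -0.02, 12.21], [3.55, -0.04, -13.09]]
2 1 2 2 [[0.29, -0.02, 6.22], [1.39, 0.05, -9.78], [2.46, -0.02, 13.1], [3.54, -0.04, -14.19]]
2 1 1.8 2.3 [[0.29, -0.02, 6.22], [1.39, 0.04, -9.53], [2.47, -0.04, 13.14], [3.54, -0.07, -14.37]]
3 1 1.7 1.7 [[0.29, -0.02, 6.22], [1.42, 0.02, -9.26], [2.52, -0.01, 12.43], [3.61, -0.04, -13.67]]
3 1 2 2 [[0.29, -0.02, 6.22], [1.42, 0.03, -9.63], [2.52, -0.01, 13.35], [3.6, -0.04, -14.83]]
3 1 1.8 2.3 [[0.29, -0.02, 6.22], [1.42, 0.03, -9.39], [2.52, -0.03, 13.33], [3.6, -0.07, -15.01]]
4 1 1.7 1.7 [[0.29, -0.02, 6.22], [1.44, 0.01, -8.94], [2.57, -0.0, 12.29], [3.67, -0.04, -13.85]]
4 1 2 2 [[0.29, -0.02, 6.22], [1.45, 0.02, -9.26], [2.58, 0.0, 13.19], [3.67, -0.04, -15.02]]
4 1 1.8 2.3 [[0.29, -0.02, 6.22], [1.45, 0.01, -9.04], [2.58, -0.02, 13.13], [3.67, -0.07, -15.21]]
```

```bash
python3 -m inch '[[0,0,0,0,1,0,1],[0,0,0,0,1,0,1],[0,0,0,0,1.2,0,1],[0,0,0,0,0,0,1],[0,0,0,0,0,0,1],[0,0,0,0,0,0,1],[0,0,0,0,0,0,1],[0,0,0,0,-2.5,0,1],[0,0,0,0,-2.5,0,1],[0,0,0,0,-2.5,0,1],[0,0,0,0,-2.5,0,1],[0,0,0,0,-2.5,0,1],[0,0,0,0,0,0,1],[0,0,0,0,0,0,1],[0,0,0,0,0,0,1],[0,0,0,0,0,0,1],[0,0,0,0,2.3,0,1],[0,0,0,0,2.3,0,1],[0,0,0,0,2.3,0,1],[0,0,0,0,2.3,0,1]]'
python3 -m inch '[[0,0,0,0,2.3,0,1],[0,0,0,0,0,0,1]]'
python3 - <<'E'
from obs import *
M=obs(24); np.save('m3.npy',M)
print(np.round(M[::3],2)); print(fit4(M))
E
```

```text
t: 12.25
eef_pos: [515.5, 139.0, 256.2]
tcp_rot: [-3.141, 0.001, 0.074]
ft_force: [-3.5, 2.1, 1.7]
opening: 0.264
grip_force: 30.0
t: 12.5
eef_pos: [517.4, 115.1, 256.2]
tcp_rot: [3.141, 0.001, 0.073]
ft_force: [-5.1, -1.0, 2.5]
opening: 0.264
grip_force: 30.0
[[ 12.5  123.01   7.39]
 [ 12.65 124.04   1.38]
 [ 12.8  124.23  -5.19]
 [ 12.95 124.28 -10.81]
 [ 13.1  124.3  -14.54]
 [ 13.25 124.31 -15.5 ]
 [ 13.4  124.3  -14.04]
 [ 13.55 124.29  -9.58]]
(array([-4.71462212, 13.85508639,  2.97641836, -1.02519429]), array([0.17957253, 0.10112342, 0.02284682, 0.16261554]), np.float64(0.07435409643203285), np.float64(13.65))
```

```bash
python3 -m inch '[[0,0,0,0,0,0,1],[0,0,0,0,0,0,1],[0,0,0,0,0,0,1],[0,0,0,0,0,0,1]]' >/dev/null
python3 - <<'E'
from obs import *
M=np.r_[np.load('m3.npy'),obs(9)]; np.save('m3.npy',M)
print(np.round(M[-9:],2)); print(fit4(M[2:]))
E
python3 -m inch '[[0,0,0,0,0,0,1],[0,0,0,0,0,0,1],[0,0,0,0,0,0,1],[0,0,0,0,0,0,1],[0,0,0,0,0,0,1],[0,0,0,0,0,0,1]]' >/dev/null
python3 - <<'E'
from obs import *
M=np.r_[np.load('m3.npy'),obs(5)]; np.save('m3.npy',M)
print(np.round(M[-5:],2)); print(fit4(M[2:]),env.state()['t'])
E
```

```text
[[ 14.2  124.3   13.6 ]
 [ 14.25 124.3   14.23]
 [ 14.3  124.28  14.63]
 [ 14.35 124.31  14.71]
 [ 14.4  124.32  14.62]
 [ 14.45 124.29  14.46]
 [ 14.5  124.29  13.66]
 [ 14.55 124.3   12.8 ]
 [ 14.6  124.31  11.58]]
(array([ 11.44992271, -10.07984252,   2.83363545,  -0.21461069]), array([0.10813237, 0.14716794, 0.00758223, 0.0416147 ]), np.float64(0.21073978139411512), np.float64(14.6))
[[ 15.4  124.3  -14.22]
 [ 15.45 124.29 -14.5 ]
 [ 15.5  124.31 -14.66]
 [ 15.55 124.28 -14.13]
 [ 15.6  124.32 -13.75]]
(array([-13.88322021,   5.98285262,   2.82960976,  -0.12986817]), array([0.14377481, 0.3642195 , 0.01040282, 0.06255247]), np.float64(0.32928407578257307), np.float64(15.6)) 15.65
```

```bash
python3 - <<'E'
from plan import *
w=2.77
th,thd=[(-14.6*np.cos(w*t),14.6*w*np.sin(w*t)) for t in [15.65-15.485]][0]
for idle in (0,4,8,12,14):
  for N in (12,16,19):
    d=plan(N,th,thd,w,-26.7,0,0,idle=idle)
    s=sim(d,th,thd,w,extra=20,idle=idle)
    s2=sim(d,th,thd,w*1.01,extra=20,idle=idle)
    print(idle,N,d.tolist(),'x',s[:,1].min().round(3),s[:,1].max().round(3),'th',s[idle*25:,2].min().round(1),s[idle*25:,2].max().round(1),'res',abs(s[-300:,2]).max().round(2),abs(s2[-300:,2]).max().round(2),s[-1,1])
E
```

```text
0 12 [-11.2, -13.0, -8.8, -1.8, 5.0, 9.4, 10.1, 7.1, 1.2, -5.4, -10.0, -9.3] x -0.345 0.0 th -13.0 16.8 res 0.06 0.67 -0.2670000000000009
0 16 [-3.7, -5.0, -4.5, -2.7, -0.4, 1.9, 3.5, 4.2, 3.8, 2.3, -0.1, -2.8, -5.2, -6.7, -6.7, -4.6] x -0.267 0.0 th -13.0 14.5 res 0.04 0.73 -0.26699999999999935
0 19 [-1.2, -1.6, -1.4, -0.7, 0.2, 1.1, 1.8, 2.1, 2.0, 1.3, 0.3, -1.1, -2.6, -4.0, -5.1, -5.4, -5.4, -4.4, -2.6] x -0.267 0.038 th -13.0 13.4 res 0.14 0.76 -0.26699999999999996
4 12 [-5.2, -4.9, -1.5, 2.7, 5.9, 6.9, 5.1, 0.8, -4.7, -9.8, -12.2, -9.8] x -0.267 0.096 th -11.9 18.7 res 0.1 0.9 -0.2670000000000001
4 16 [0.5, 1.0, 1.5, 1.7, 1.6, 1.1, 0.3, -0.9, -2.2, -3.6, -4.7, -5.5, -5.6, -5.3, -4.2, -2.4] x -0.267 0.076 th -6.8 13.5 res 0.02 0.77 -0.26700000000000035
4 19 [1.2, 2.0, 2.3, 2.3, 1.7, 0.9, -0.3, -1.5, -2.7, -3.8, -4.5, -5.0, -4.9, -4.5, -3.8, -2.9, -1.9, -1.0, -0.3] x -0.267 0.103 th -5.3 12.6 res 0.07 0.74 -0.26700000000000035
8 12 [2.7, 3.2, 2.0, -0.2, -2.7, -4.8, -6.2, -6.7, -6.0, -4.5, -2.6, -0.9] x -0.267 0.079 th -7.6 14.6 res 0.0 0.8 -0.26700000000000024
8 16 [1.6, 1.9, 1.1,
[... 542 characters left out ...]
.7] x -0.346 0.0 th -9.3 2.1 res 0.02 0.94 -0.26699999999999946
12 19 [-2.1, -3.8, -4.9, -5.5, -5.4, -4.8, -3.8, -2.6, -1.3, -0.1, 0.8, 1.5, 1.8, 1.7, 1.3, 0.8, 0.2, -0.2, -0.3] x -0.343 0.0 th -9.3 2.2 res 0.03 0.91 -0.2670000000000007
14 12 [-5.2, -7.6, -8.0, -6.5, -4.2, -1.8, 0.3, 1.6, 2.0, 1.7, 0.9, 0.1] x -0.332 0.0 th -11.3 2.0 res 0.11 0.94 -0.2669999999999999
14 16 [-4.0, -6.3, -7.1, -6.4, -4.9, -2.9, -0.9, 0.9, 2.1, 2.6, 2.3, 1.5, 0.3, -0.9, -1.6, -1.4] x -0.324 0.0 th -11.8 3.9 res 0.08 0.99 -0.2670000000000008
14 19 [-2.7, -4.5, -5.4, -5.3, -4.5, -3.3, -1.7, -0.2, 1.2, 2.1, 2.4, 2.2, 1.5, 0.5, -0.7, -1.7, -2.4, -2.5, -1.7] x -0.276 0.0 th -12.4 6.1 res 0.02 1.1 -0.2670000000000013
```

```bash
python3 -m inch '[[0,0,0,0,0,0,1],[0,0,0,0,0,0,1],[0,0,0,0,0,0,1],[0,0,0,0,0,0,1],[0,0,0,0,-0.5,0,1],[0,0,0,0,-1,0,1],[0,0,0,0,-1.5,0,1],[0,0,0,0,-1.7,0,1],[0,0,0,0,-1.6,0,1],[0,0,0,0,-1.1,0,1],[0,0,0,0,-0.3,0,1],[0,0,0,0,0.9,0,1],[0,0,0,0,2.2,0,1],[0,0,0,0,3.6,0,1],[0,0,0,0,4.7,0,1],[0,0,0,0,5.5,0,1],[0,0,0,0,5.6,0,1],[0,0,0,0,5.3,0,1],[0,0,0,0,4.2,0,1],[0,0,0,0,2.4,0,1]]'
python3 -m inch '[[0,0,0,0,0,0,1],[0,0,0,0,0,0,1]]'
python3 - <<'E'
from obs import *
M=obs(20); np.save('m4.npy',M)
print(np.round(M[::3],2)); print(fit4(M))
p=env.read_camera('scene'); cv2.imwrite('pics/s2.png',cv2.resize(p['img'][150:330,130:350],None,fx=3,fy=3)[:,:,::-1])
print(env.state()['t'])
E
```

```text
t: 18.15
eef_pos: [538.1, -151.9, 256.2]
tcp_rot: [3.141, -0.001, 0.072]
ft_force: [2.4, 1.7, -0.4]
opening: 0.266
grip_force: 30.0
t: 18.4
eef_pos: [538.0, -149.5, 256.2]
tcp_rot: [3.141, -0.001, 0.074]
ft_force: [0.6, -1.3, 0.1]
opening: 0.264
grip_force: 30.0
[[  18.4  -142.43   -2.34]
 [  18.55 -141.76   -2.22]
 [  18.7  -141.79   -1.52]
 [  18.85 -141.89   -0.58]
 [  19.   -142.14    0.55]
 [  19.15 -142.32    1.79]
 [  19.3  -142.37    2.67]]
(array([2.39000467, 1.75606194, 2.67511675, 0.56300412]), array([0.03358487, 0.14957437, 0.07470949, 0.05643353]), np.float64(0.04085631509634219), np.float64(19.35))
19.45
```

View pics/s2.png

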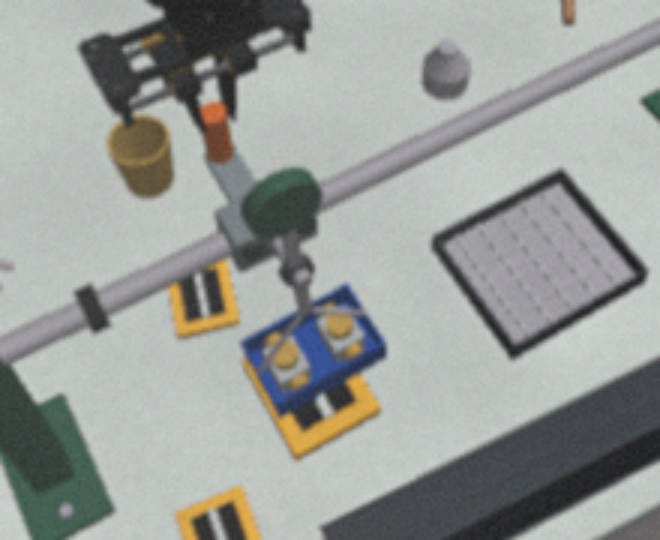

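The basket hangs above the large pallet at (315,365), with about 3° of swing left. I'll plan a damping move with zero net travel.

```bash
cat > damp.py <<'E'
from obs import *
from plan import *
def damp(M,w=2.765,dx=0,Ns=(10,14,18),idle=0):
    t=M[:,0]-M[-1,0]; G=np.c_[np.cos(w*t),np.sin(w*t),np.ones(len(t))]
    (A,B,c),r,*_=np.linalg.lstsq(G,M[:,2],rcond=None)
    s=env.state()['t']-M[-1,0]; th,thd=A*np.cos(w*s)+B*np.sin(w*s),w*(-A*np.sin(w*s)+B*np.cos(w*s))
    print('amp',np.hypot(A,B),'bias',c,'rms',np.sqrt(r/len(t)),'state',th,thd,'x',M[-1,1],'t',env.state()['t'])
    for N in Ns:
        d=plan(N,th,thd,w,dx,0,0,idle=idle); S=sim(d,th,thd,w,extra=20,idle=idle)
        print(N,d.tolist(),'x',S[:,1].min(),S[:,1].max(),'res',abs(S[-300:,2]).max())
E
python3 -c "
from damp import *
damp(np.load('m4.npy'))"
```

```text
amp 2.893831471313189 bias 0.5080857805534595 rms [0.04237864] state 2.761771758386942 2.3895701085319803 x -142.3699631221532 t 19.45
10 [1.0, 1.4, 1.2, 0.7, 0.0, -0.6, -1.0, -1.1, -1.0, -0.6] x 0.0 0.04300000000000008 res 0.031424920692818985
14 [0.9, 1.0, 1.1, 0.7, 0.1, -0.4, -0.8, -1.0, -1.0, -0.8, -0.4, -0.0, 0.3, 0.3] x -0.006000000000000023 0.03781 res 0.1435456192225693
18 [0.4, 0.6, 0.6, 0.5, 0.2, -0.1, -0.4, -0.7, -0.8, -0.9, -0.7, -0.5, -0.2, 0.1, 0.4, 0.5, 0.6, 0.4] x -0.01984 0.02284 res 0.06931844555715269
```

```bash
python3 -m inch '[[0,0,0,0,-1,0,1],[0,0,0,0,-1.4,0,1],[0,0,0,0,-1.2,0,1],[0,0,0,0,-0.7,0,1],[0,0,0,0,0,0,1],[0,0,0,0,0.6,0,1],[0,0,0,0,1,0,1],[0,0,0,0,1.1,0,1],[0,0,0,0,1,0,1],[0,0,0,0,0.6,0,1],[0,0,0,0,0,0,1],[0,0,0,0,0,0,1]]'
cat > m5.py <<'E'
from damp import *
M=obs(16)
damp(M,Ns=(10,18))
p=env.read_camera('scene'); X,uv=cloud(p,np.ones((384,512),bool))
hsv=cv2.cvtColor(p['img'],cv2.COLOR_RGB2HSV)[uv[:,1],uv[:,0]]
a=(X[:,:2]-O)@EY; b=(X[:,:2]-O)@EX
y=(hsv[:,0]>16)&(hsv[:,0]<30)&(hsv[:,1]>150)&(X[:,2]>12)&(X[:,2]<26)&(b>0)&(b<120)&(abs(a+144)<75)
bl=(hsv[:,0]>95)&(hsv[:,0]<130)&(hsv[:,1]>120)&(X[:,2]>60)&(X[:,2]<120)&(b>5)&(b<110)&(abs(a+144)<90)
print('yellow',y.sum(),np.percentile(a[y],[0.5,2,98,99.5]),'across max',b[y].max(),'blue',np.percentile(a[bl],[.5,2,98,99.5]),'wrt across',b[bl].max())
E
python3 m5.py
```

```text
t: 20.95
eef_pos: [537.9, -150.4, 256.2]
tcp_rot: [3.141, -0.0, 0.074]
ft_force: [5.9, -0.9, -1.8]
opening: 0.262
grip_force: 30.0
amp 0.6789909990381432 bias 0.46359639454361556 rms [0.02820029] state -0.32962270303078123 1.6413428716888163 x -143.1815627067228 t 21.75
10 [-0.5, -0.5, -0.1, 0.4, 0.6, 0.6, 0.4, -0.0, -0.4, -0.5] x -0.01081 0.009000000000000015 res 0.021194717255458552
18 [0.0, 0.1, 0.1, 0.1, 0.1, 0.2, 0.2, 0.1, 0.1, 0.0, -0.0, -0.1, -0.1, -0.2, -0.2, -0.2, -0.1, -0.1] x -1.0765788759602157e-18 0.010000000000000018 res 0.026176379143635138
yellow 263 [-191.24770044 -190.44776096  -98.12184367  -97.17463726] across max 112.94305462714598 blue [-203.68169956 -202.53997377  -87.0589067   -86.4643749 ] wrt across 93.17009081123737
```

```bash
python3 -m inch '[[0,0,0,0,0,0,1],[0,0,0,0,-0.1,0,1],[0,0,0,0,-0.1,0,1],[0,0,0,0,-0.1,0,1],[0,0,0,0,-0.1,0,1],[0,0,0,0,-0.2,0,1],[0,0,0,0,-0.2,0,1],[0,0,0,0,-0.1,0,1],[0,0,0,0,-0.1,0,1],[0,0,0,0,0,0,1],[0,0,0,0,0,0,1],[0,0,0,0,0.1,0,1],[0,0,0,0,0.1,0,1],[0,0,0,0,0.2,0,1],[0,0,0,0,0.2,0,1],[0,0,0,0,0.2,0,1],[0,0,0,0,0.1,0,1],[0,0,0,0,0.1,0,1],[0,0,0,0,0,0,1],[0,0,0,0,0,0,1]]'; python3 m5.py
```

```text
t: 24.3
eef_pos: [537.9, -150.0, 256.2]
tcp_rot: [3.141, -0.0, 0.074]
ft_force: [5.1, 0.4, -1.9]
opening: 0.261
grip_force: 30.0
amp 0.029129875944285413 bias 0.3155351013015913 rms [0.03247529] state -0.02077003505945564 0.05647341190310199 x -142.8547443960481 t 25.1
10 [-0.0, -0.0, -0.0, 0.0, 0.0, 0.0, 0.0, 0.0, -0.0, -0.0] x 0.0 0.0 res 0.029230881445142475
18 [-0.0, 0.0, 0.0, 0.0, 0.0, 0.0, 0.0, 0.0, 0.0, 0.0, 0.0, -0.0, -0.0, -0.0, -0.0, 0.0, -0.0, -0.0] x 0.0 0.0 res 0.029230380105953434
yellow 262 [-191.79944462 -190.5178472   -98.72062047  -97.47600847] across max 113.22584514667913 blue [-202.48199131 -201.7211965   -86.34464795  -85.73738489] wrt across 93.57037181730735
```

```bash
python3 -m inch '[[0,0,0,0,0,0,1],[0,0,0,0,0,0,1],[0,0,0,0,0,0,1],[0,0,0,0,0,0,1],[0,0,0,0,0,0,1],[0,0,0,0,0,0,1],[0,0,0,0,0,0,1],[0,0,0,0,0,0,1],[0,0,0,0,0,0,1],[0,0,0,0,0,0,1],[0,0,0,0,0,0,1],[0,0,0,0,0,0,1],[0,0,0,0,0,0,1],[0,0,0,0,0,0,1],[0,0,0,0,0,0,1],[0,0,0,0,0,0,1],[0,0,0,0,0,0,1],[0,0,0,0,0,0,1],[0,0,0,0,0,0,1],[0,0,0,0,0,0,1]]' >/dev/null
python3 -m inch '[[0,0,0,0,0,0,1],[0,0,0,0,0,0,1],[0,0,0,0,0,0,1],[0,0,0,0,0,0,1],[0,0,0,0,0,0,1],[0,0,0,0,0,0,1],[0,0,0,0,0,0,1],[0,0,0,0,0,0,1],[0,0,0,0,0,0,-1],[0,0,0,0,0,0,-1],[0,0,0,0,0,0,-1],[0,0,0,0,0,0,-1],[0,0,0,0,0,0,-1],[0,0,0,0,0,0,-1],[0,0,0,0,0,0,-1],[0,0,0,0,0,0,-1]]'
```

```text
t: 29.65
eef_pos: [537.8, -149.5, 256.2]
tcp_rot: [3.141, -0.0, 0.075]
ft_force: [-1.0, -0.3, 0.8]
opening: 0.991
grip_force: 0.0
```

Released. Now I'll lift straight up, then check the swing and the centring.

```bash
python3 -m inch '[[0,0,0,0,0,-1,-1],[0,0,0,0,0,-3,-1],[0,0,0,0,0,-4,-1],[0,0,0,0,0,-4,-1],[0,0,0,0,0,-2,-1],[0,0,0,0,0,0,-1],[0,0,0,0,0,0,-1]]'; python3 m5.py
python3 - <<'E'
from h import *
p=env.read_camera('scene'); cv2.imwrite('pics/s3.png',p['img'][:,:,::-1])
E
```

```text
t: 30.52
eef_pos: [537.5, -149.4, 395.4]
tcp_rot: [-3.141, 0.001, 0.075]
ft_force: [-0.1, -0.8, -0.3]
opening: 1.0
grip_force: 0.0
amp 0.08952708522939795 bias 0.19911003993562562 rms [0.01905025] state -0.08599094088800051 0.06888441757908607 x -142.33830149844127 t 31.325
10 [-0.1, -0.1, -0.0, 0.0, 0.0, 0.1, 0.1, 0.0, -0.0, -0.0] x -0.002000000000000002 0.0 res 0.047070632876147
18 [-0.0, -0.0, -0.0, -0.0, 0.0, 0.0, 0.0, 0.0, 0.0, 0.0, 0.0, 0.0, -0.0, -0.0, -0.0, 0.0, -0.0, -0.0] x 0.0 0.0 res 0.08969440831036785
yellow 263 [-191.44060493 -190.52913976  -98.48750261  -97.65266643] across max 112.89001776325243 blue [-202.39934867 -201.86666983  -86.33645794  -86.03550016] wrt across 92.02081382986394
```

View pics/s3.png

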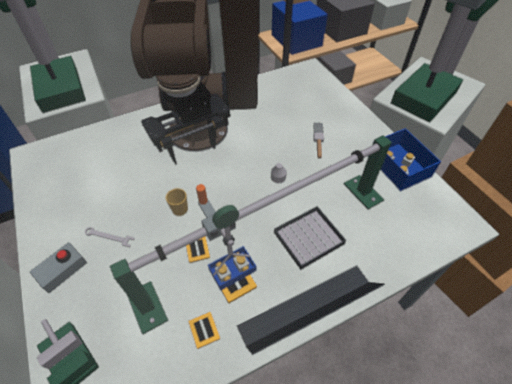

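The basket hangs still over the large pallet at (233,268), the gripper is clear, and the bystanders are where they were. I'll wait a little longer, then hand in.

```bash
python3 -m inch '[[0,0,0,0,0,0,-1],[0,0,0,0,0,0,-1],[0,0,0,0,0,0,-1],[0,0,0,0,0,0,-1],[0,0,0,0,0,0,-1],[0,0,0,0,0,0,-1],[0,0,0,0,0,0,-1],[0,0,0,0,0,0,-1],[0,0,0,0,0,0,-1],[0,0,0,0,0,0,-1],[0,0,0,0,0,0,-1],[0,0,0,0,0,0,-1],[0,0,0,0,0,0,-1],[0,0,0,0,0,0,-1],[0,0,0,0,0,0,-1],[0,0,0,0,0,0,-1]]'; python3 -c "
from cell import env
print(env.job_done())"
```

```text
t: 33.42
eef_pos: [537.8, -149.5, 396.2]
tcp_rot: [3.141, -0.0, 0.075]
ft_force: [-0.2, -0.2, 0.6]
opening: 1.003
grip_force: 0.0
the job is handed in; nothing more can be done
None
```

The job is handed in at about 33 s: I rocked the basket to about 14.5° left and then right over the trough, brought it to rest (about 0.1° of swing, centred to about 1 mm) over the large pallet for over 3 s, and let go of the grip; no verdict came back.

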